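# Put the washed chopping boards in their colour slots

### The arm

A 6-joint arm with a two-finger parallel gripper is mounted at the origin on a cart in front of the work surface, level with it; the furniture and walls round the work are solid. World frame = base frame: x ahead of the robot, y to its left, z up, the work surface at z = 0. Lengths are in m, angles in degrees, forces in N, time in s.
With the tool pointing down it reaches from about 0.4 to 0.825 m from the base axis. Payload 7 kg.
Tool frame: the origin (TCP) lies midway between the tips of the shut fingers; the grasp point (between the pads) lies 19 mm behind it; z points along the fingers, y is the line along which they close (so a half turn about z gives the same grasp; the last joint's range is limited). The gripper opens to 88 mm and grips with 3 to 60 N. Pads are 19 mm wide; open, the fingers measure 130 mm over their backs; the gripper's body (78 mm by 193 mm) begins 47 mm behind the grasp point.
Start: joints at [-49.154, 20.546, 0.682, 0, -70.136, -16.507], TCP at [0.278, -0.615, 0.195] pointing down, gripper open.
Joint ranges: [-176.03, 176.03], [-82.01, 121.73], [-58.28, 71.71], [-173.87, 95.51], [-174.79, -0.11], [-173.66, 173.66]. Speed limits (degrees/s): [136.94, 136.94, 172.46, 180, 180, 180].

### API

Orientations are given as a 3x3 rotation matrix whose columns are the frame's x, y, z axes.
In Python, from rig import robot gives the robot as it stands. Calls block until the motion is done:
- robot.goto(position, orientation): joint-space move of the TCP to a pose.
- robot.servo_line(position, ori=None, speed=0.15): straight line of the TCP; ori=None keeps the orientation; speed is the mean speed in m/s.
- robot.movej(angles): joint-space move.
- robot.move_gripper(opening): opening from 0.0 (shut) to 1.0 (fully open); the grip force is fixed at half the most; returns when the fingers have stopped.
- robot.dwell(seconds).
- robot.ik(position, orientation): joint angles nearest the present ones, or None.
- robot.grab_frame(name): name is "scene" or "side" or "wrist"; returns (picture, depth): 384x512x3 uint8, red, green, blue; 384x512 float32, m along the optical axis (not along the pixel's ray), 0 where there is no reading.
- robot.camera_info(name): a dict with "vfov" (degrees; the focal length in pixels is half the picture's height over the tangent of half this angle, whatever the lens; pixels are square), "cx", "cy" (the principal point, pixels), "k1" (the pictures are not rectified: a ray, as slopes to the right and down, at radius r is drawn at 1 + k1 r^2 times it, then the intrinsics apply), "view" (4x4, takes a point from world to camera coordinates); the wrist camera has in their place "T_tool_cam" (4x4, takes a point from camera to tool coordinates, whose origin is the TCP and whose axes are the flange's). Camera axes: x right, y down, z forward; pixel columns grow to the right and rows downward; lengths in m; the calibration is good to about 2 mm. A picture is of the moment at which its call begins: read the wrist's pose just before it. camera_info takes no time and is no camera call.
A pose or a line that the arm cannot do raises robot.Unreachable and nothing moves.
- robot.job_done(): hands the job in; it is judged then, once.
Readings, each from a call of its own:
- robot.read_t(): time.
- robot.read_qpos(): joint angles.
- robot.read_qvel(): joint speeds.
- robot.read_effort(): joint torques, N m.
- robot.read_position(): TCP position.
- robot.read_tcp_rot(): TCP orientation.
- robot.read_force(): force on the tool from outside, world axes, zero at the start.
- robot.read_ft_torque(): the same for the moment, N m.
- robot.read_grip_width(): opening from 0.0 (shut) to 1.0 (fully open).
- robot.read_finger_force(): force on a finger pad.
Only numpy, scipy, OpenCV 4.12 (cv2) and the standard library are available. Lean on these libraries where they do the work, as an engineer would, in place of code of your own. Each camera call takes 0.05 s, during which the arm holds its last target. There are 200 camera calls.

### The job

Put the red and the green chopping board away in the dish drainer: pull its board tray out from under the deck as far as it goes, then stand each board on its long edge in the slot marked with its own colour, set down gently on the tray floor, not dropped, about centred. Leave the tray out, and the blue board, the cups and everything else where they are.

Things in the scene. Friction and masses are not known exactly. Their poses are not given: they have to be found in the camera images.
- tray (a joint): how far the white board tray is out from under the drainer's deck, in m: 0 fully in, 0.165 fully out at its stop. It slides level along the rack's -x, with about 6 N of friction, and stays where it is left. Starts 0 to 0.03 out.
- tray_handle (a point): middle of the tray's bar handle: level steel bar, 10 mm thick, 100 mm long along the rack's y, 55 mm above the draining board, 57 mm in front of the tray's rim, free space round it. Axes as the rack's; moves with the tray. With the tray in, the deck's edge is only 90 mm behind it, so tilt the tool (about 30 deg, gripper towards -x).
- rack: steel dish drainer, fixed on the draining board: wire deck 330 mm wide (y), 200 deep (x), 125 high, low rail on three sides, upturned cups on it to 0.22 m; below, a pull-out tray with three slanted slots 50 mm apart, from the handle: green, red, blue. The tray is 296 mm wide inside, rim 26 mm high. Origin at the bottom, 85 mm behind the deck's front edge; handle side -x; z up.
- slot_red (a point): Red slot of the tray (middle, colour on mouth and side tabs): two wire hairpins 140 mm wide, 98 long, 16 apart, mouth 26. Origin on the tray floor, mid slot; z up along the slot, leaning 24 deg off vertical to the handle; x square to it, away from the handle; y level, along it. A board standing home has its centre at (0, 0, 0.0905), length along y, faces square to x.
- slot_green (a point): Green slot of the tray (next to the handle, colour on mouth and side tabs): two wire hairpins 140 mm wide, 98 long, 16 apart, mouth 26. Origin on the tray floor, mid slot; z up along the slot, leaning 24 deg off vertical to the handle; x square to it, away from the handle; y level, along it. A board standing home has its centre at (0, 0, 0.0905), length along y, faces square to x.
- board_red: red plastic chopping board, 250 x 180 x 10 mm, rounded edges and corners, a hand slot near one short end, about 0.4 kg. Origin at its centre; x along the 250 mm, y along the 180 mm, z square to its faces. At first it stands on a long edge on the worktop, leaning about 27 deg off vertical on the rim of the tin, at mid length; its top edge (0.16 m up) is free on both sides for 40 mm down.
- board_green: green plastic chopping board, 250 x 180 x 10 mm, rounded edges and corners, a hand slot near one short end, about 0.4 kg. Origin at its centre; x along the 250 mm, y along the 180 mm, z square to its faces. At first it stands on a long edge on the worktop, leaning about 27 deg off vertical on the rim of the jam jar, at mid length; its top edge (0.16 m up) is free on both sides for 40 mm down.
- tin: food tin, 75 mm diameter, 110 mm tall, 0.48 kg, which the red board leans on. Origin at the centre of its foot.
- jam_jar: jam jar with a white lid, 68 mm diameter, 102 mm tall, 0.5 kg, which the green board leans on. Origin at the centre of its foot.
- mug: blue and white mug standing upside down on the drainer's deck. Origin at its foot, which is now on top, 91 mm above the deck.

How it is judged:
By the outcome, as a careful person would: the job done as asked, in the order asked, and still so for the second after the job is handed in, with the robot touching nothing.
It also fails if it takes over 72 s, if anything falls off the work surface, if the arm or the gripper's body presses on something with over 40 N, if the wrist force passes 120 N, or if a joint passes its speed limit or range.

## Working session

There is one attempt and no reset: what is moved stays moved. The work goes in short steps, each a Python script; the robot and the scene stay as the last script left them, time stands still between calls to the robot, and variables do not carry over. Pictures are saved under pics/ and viewed, at most 10 in all, crops included, and the job is handed in when it is done.

```bash
ls; mkdir -p pics
python3 - <<'E'
from rig import robot
import cv2,numpy as np
for n in("scene","side"):
    p,d=robot.grab_frame(n);np.savez(f"{n}0.npz",p=p,d=d)
    cv2.imwrite(f"pics/{n}0.png",p[:,:,::-1]);print(n,robot.camera_info(n))
print(robot.camera_info("wrist"),robot.read_t())
a=[cv2.imread(f"pics/{n}0.png") for n in("scene","side")]
cv2.imwrite("pics/both0.png",cv2.resize(np.vstack(a),None,fx=.78,fy=.78))
E
```

```text
pics
scene {'vfov': 44.630073865386485, 'cx': 255.45006504096222, 'cy': 191.37301631704452, 'k1': 0.03336101494950162, 'view': array([[ 0.02525058, -0.99936614, -0.02509428,  0.11793101],
       [-0.42170614,  0.01211112, -0.90665167,  0.39657331],
       [ 0.9063809 ,  0.0334759 , -0.42113302,  0.95753898],
       [ 0.        ,  0.        ,  0.        ,  1.        ]])}
side {'vfov': 52.66406665008049, 'cx': 256.6515326009645, 'cy': 195.20793812745077, 'k1': 0.020095368059768005, 'view': array([[ 0.83698987, -0.546889  ,  0.01898376, -0.45189512],
       [-0.16857252, -0.29068673, -0.94185165,  0.28506689],
       [ 0.52060663,  0.78512015, -0.33549231,  0.61586653],
       [ 0.        ,  0.        ,  0.        ,  1.        ]])}
{'vfov': 70.94313145359766, 'cx': 256.5929243332536, 'cy': 191.62439229257458, 'k1': -0.04976216396943709, 'T_tool_cam': array([[ 4.52588975e-04, -9.62672104e-01, -2.70669938e-01,
         7.27184617e-02],
       [ 9.99999894e-01,  4.57390739e-04,  4.53379586e-05,
         4.62554485e-04],
       [ 8.01563351e-05, -2.70669930e-01,  9.62672209e-01,
        -1.89097608e-01],
       [ 0.00000000e+00,  0.00000000e+00,  0.00000000e+00,
         1.00000000e+00]])} 0.1
```

View pics/scene0.png

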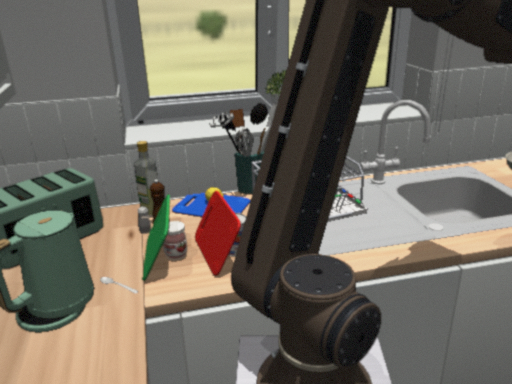

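View pics/side0.png

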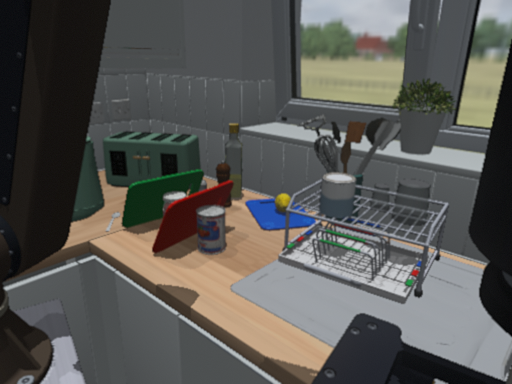

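The scene view shows the red board (~215,233), the green board (~157,237), and the rack mostly hidden behind the arm. The side view shows the rack (285–445, 180–290), with the coloured tabs at left (293–305, 240) and right (405–418, 265–283).

```bash
cat > h.py <<'E'
import numpy as np,cv2
from rig import robot
def cam(n,T=None):
    c=robot.camera_info(n);f=192/np.tan(np.radians(c["vfov"]/2))
    M=np.linalg.inv(c["view"]) if "view" in c else T@c["T_tool_cam"]
    return f,c["cx"],c["cy"],c["k1"],M
def slopes(c,u,v):
    f,cx,cy,k,M=c
    x=(np.asarray(u,float)-cx)/f;y=(np.asarray(v,float)-cy)/f;a,b=x,y
    for _ in range(8): s=1+k*(a*a+b*b);a,b=x/s,y/s
    return np.stack([a,b,np.ones_like(a)],-1)
def deproj(c,u,v,d): return (slopes(c,u,v)*np.asarray(d)[...,None])@c[4][:3,:3].T+c[4][:3,3]
def cloud(c,d):
    v,u=np.mgrid[:384,:512];return deproj(c,u,v,d)
def plane(c,u,v,z):
    r=slopes(c,u,v)@c[4][:3,:3].T;o=c[4][:3,3];return o+r*((z-o[2])/r[...,2])[...,None]
def proj(c,P):
    f,cx,cy,k,M=c;q=(np.asarray(P)-M[:3,3])@M[:3,:3];s=q[...,:2]/q[...,2:]
    return s*(1+k*(s**2).sum(-1,keepdims=True))*f+[cx,cy]
def tool():
    T=np.eye(4);T[:3,3]=robot.read_position();T[:3,:3]=robot.read_tcp_rot();return T
def mask(p,col):
    h,s,v=[x.astype(int) for x in cv2.split(cv2.cvtColor(p,cv2.COLOR_RGB2HSV))]
    return {"red":((h<8)|(h>172))&(s>150)&(v>70),"green":(h>50)&(h<80)&(s>150)&(v>40),"blue":(h>100)&(h<125)&(s>150)&(v>60)}[col]
def board(n,col,T=None,p=None,d=None):
    if p is None: p,d=robot.grab_frame(n)
    m=mask(p,col).astype(np.uint8);k,l,st,_=cv2.connectedComponentsWithStats(m)
    i=1+st[1:,4].argmax();m=cv2.erode((l==i).astype(np.uint8),np.ones((3,3)))>0
    P=cloud(cam(n,T),d)[m&(d>0)]
    return P,l==i
E
cat > m.py <<'E'
from h import *
for n in("scene","side"):
    z=np.load(n+"0.npz");p,d=z["p"],z["d"];c=cam(n);print(n,"campos",c[4][:3,3].round(3))
    for col in("red","green"):
        P,m=board(n,col,p=p,d=d);o=np.median(P,0)
        _,s,V=np.linalg.svd(P-o,full_matrices=False);N=V[2]*np.sign(V[2][2])
        e=np.abs((P-o)@N);P=P[e<.006];o=P.mean(0);_,s,V=np.linalg.svd(P-o,full_matrices=False);N=V[2]*np.sign(V[2][2])
        print(col,len(P),"n",N.round(3),"tilt",np.degrees(np.arcsin(N[2])).round(1),"rms",(s[2]/len(P)**.5).round(4))
        Y=np.array([-N[1],N[0],0]);Y/=np.hypot(*Y[:2]);Z=np.cross(N,Y);Z*=np.sign(Z[2])
        print("  Y",Y.round(3),"range Y",np.percentile(P@Y,[.3,99.7]).round(4),"Z",np.percentile(P@Z,[.3,99.7]).round(4),"zworld",np.percentile(P[:,2],[.5,99.5]).round(4),"off",(o@N).round(4))
    W=cloud(c,d)
    cv2.imwrite(f"pics/{n}c.png",cv2.resize(p[150:310,225:455,::-1],None,fx=3.4,fy=3.4,interpolation=cv2.INTER_CUBIC)) if n=="side" else 0
    if n=="side":
        for u,v in[(293,245),(300,240),(407,282),(413,271),(417,266),(340,178),(440,203),(286,208),(430,243)]: print((u,v),W[v,u].round(3))
E
python3 m.py
```

```text
scene campos [-0.704  0.081  0.766]
red 1905 n [-0.335  0.823  0.459] tilt 27.3 rms 0.0013
  Y [-0.926 -0.377  0.   ] range Y [-0.6624 -0.4283] Z [-0.0257  0.1406] zworld [0.0139 0.1608] off 0.0783
green 574 n [-0.151  0.873  0.464] tilt 27.6 rms 0.0005
  Y [-0.985 -0.17   0.   ] range Y [-0.6372 -0.4131] Z [-0.1401  0.0074] zworld [0.032  0.1615] off 0.3349
side campos [ 0.106 -0.648  0.484]
red 57 n [-0.262  0.618  0.741] tilt 47.8 rms 0.0011
  Y [-0.921 -0.391  0.   ] range Y [-0.6568 -0.4353] Z [0.1031 0.1166] zworld [0.1505 0.1609] off 0.1113
green 1444 n [-0.152  0.876  0.458] tilt 27.3 rms 0.0014
  Y [-0.985 -0.171  0.   ] range Y [-0.638  -0.4217] Z [-0.1511  0.0124] zworld [0.0153 0.16  ] off 0.3243
(293, 245) [0.678 0.043 0.033]
(300, 240) [0.713 0.057 0.033]
(407, 282) [ 0.777 -0.223  0.035]
(413, 271) [ 0.831 -0.2    0.034]
(417, 266) [ 0.863 -0.188  0.031]
(340, 178) [ 0.767 -0.012  0.213]
(440, 203) [ 0.975 -0.149  0.154]
(286, 208) [0.815 0.253 0.036]
(430, 243) [ 0.817 -0.235  0.123]
```

View pics/sidec.png

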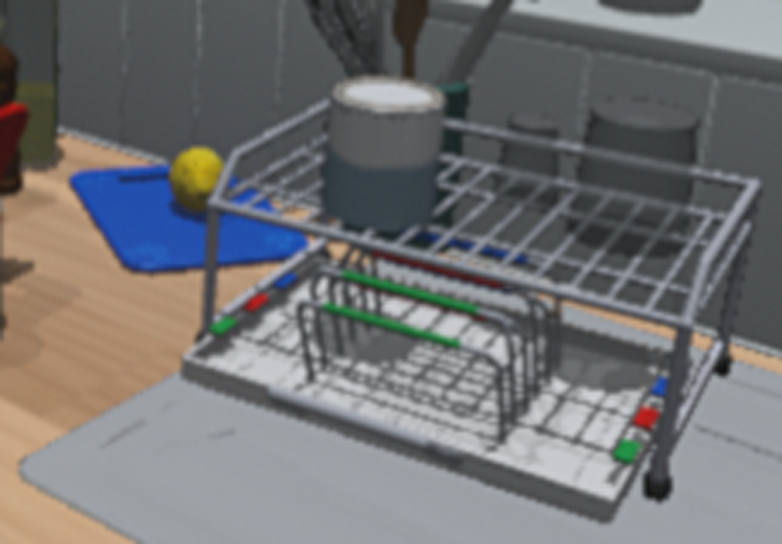

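The crop shows the steel handle bar from full-image (304.4,265.3) to (361.8,283.8). The green, red and blue side tabs are at both ends of the tray, and the green mouth bars are mid-tray. I'll compute the poses and pull the tray.

```bash
cat > a.py <<'E'
from h import *
z=np.load("side0.npz");p,d=z["p"],z["d"];c=cam("side")
e=plane(c,[304.4,361.8],[265.3,283.8],.058);print("handle ends",e.round(4),np.linalg.norm(e[0]-e[1]))
W=cloud(c,d);R=slice(225,300)
tabs={}
for col in("red","green","blue"):
    m=mask(p,col);w=W[m&(d>0)];w=w[(w[:,2]<.045)&(w[:,2]>.02)&(w[:,0]>.62)]
    l=w[(w[:,1]>0)&(w[:,1]<.12)];r=w[w[:,1]<-.15];tabs[col]=(l.mean(0),r.mean(0));print(col,len(l),len(r),l.mean(0).round(4),r.mean(0).round(4))
v=sum((a-b)/3 for a,b in tabs.values());v=e[0]-e[1] if not np.isfinite(v).all() else v
print("yaw tabs",np.degrees(np.arctan2(-v[0],v[1])),"yaw handle",np.degrees(np.arctan2(-(e[0]-e[1])[0],(e[0]-e[1])[1])))
E
python3 a.py
```

```text
handle ends [[ 0.6074 -0.0849  0.058 ]
 [ 0.6591 -0.2017  0.058 ]] 0.12777007112083089
red 15 28 [0.7159 0.062  0.0336] [ 0.8281 -0.2059  0.0342]
green 16 27 [0.6692 0.0432 0.0338] [ 0.7805 -0.2258  0.0348]
blue 15 14 [0.7622 0.081  0.0333] [ 0.8714 -0.1857  0.0342]
yaw tabs 22.491655525178903 yaw handle 23.876079177050137
```

```bash
cat >> h.py <<'E'
YAW=np.radians(22.7)
RX=np.array([np.cos(YAW),np.sin(YAW),0]);RY=np.array([-np.sin(YAW),np.cos(YAW),0]);UZ=np.array([0,0,1.])
def ori(z,y): z=z/np.linalg.norm(z);y=y-z*(y@z);y/=np.linalg.norm(y);return np.stack([np.cross(y,z),y,z],1)
def tilt(deg): a=np.radians(deg);return np.sin(a)*RX-np.cos(a)*UZ
E
python3 - <<'E'
from h import *
z=tilt(30);H=np.array([.628,-.132,.055]);G=H+.019*z
R1=ori(z,RX);R2=ori(z,-RX)
for R in(R1,R2): print([None if q is None else np.round(q,0) for q in (robot.ik(G-.1*z,R),robot.ik(G,R),robot.ik(G-.165*RX,R))])
qs=[robot.ik(G,R) for R in(R1,R2)]
b=[(1e9 if q is None else abs(q[5])+abs(q[3])) for q in qs];R=(R1,R2)[int(np.argmin(b))]
robot.move_gripper(.5)
robot.goto(G-.1*z,R);f0=robot.read_force()
T=tool();p,d=robot.grab_frame("wrist");np.savez("w1.npz",p=p,d=d,T=T);cv2.imwrite("pics/w1.png",p[:,:,::-1])
print(robot.read_t(),f0,robot.read_position())
E
```

```text
[array([  -8.,    7.,  -24.,  -26.,  -35., -131.]), array([  -6.,   17.,  -23.,  -33.,  -26., -125.]), array([ -21.,   10.,  -31.,  -40.,  -33., -105.])]
[array([ -8.,   7., -24., -26., -35.,  49.]), array([ -6.,  17., -23., -33., -26.,  55.]), array([-21.,  10., -31., -40., -33.,  75.])]
3.025 [ 0.26806538 -1.20362391  0.41481045] [ 0.59074141 -0.14829658  0.12520552]
```

View pics/w1.png

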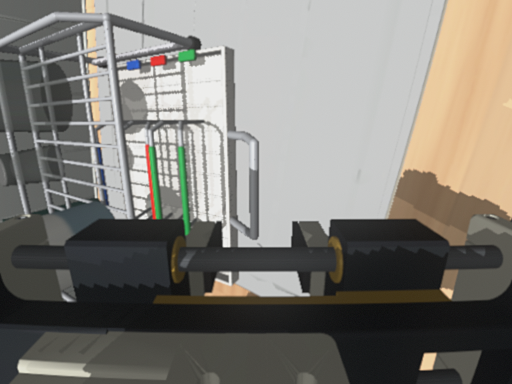

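The wrist view shows the handle bar vertical at columns 248–258, rows about 133–238. The green mouth bars are at columns 152 and 184, and the tabs are at (187,55), (158,60) and (134,64).

Run:
```python
from h import *
z=np.load("w1.npz");c=cam("wrist",z["T"]);W=cloud(c,z["d"])
e=plane(c,[253,254],[140,235],.057);print(e.round(4),np.linalg.norm(e[1]-e[0]))
print("depth",W[160:230:10,253].round(4))
v=e[0]-e[1];v=v if v[1]>0 else -v;print("yaw",np.degrees(np.arctan2(-v[0],v[1])))
w=W[150:225,249:258].reshape(-1,3);w=w[(w[:,2]>.04)&(w[:,2]<.065)];o=w.mean(0);V=np.linalg.svd(w-o)[2][0];V*=np.sign(V[1]);print(len(w),o,np.degrees(np.arctan2(-V[0],V[1])))
```

```text
[[ 0.6498 -0.1773  0.057 ]
 [ 0.6097 -0.0835  0.057 ]] 0.10198855615876563
depth [[ 0.6402 -0.1606  0.0613]
 [ 0.6366 -0.151   0.0607]
 [ 0.6326 -0.1415  0.0608]
 [ 0.6285 -0.132   0.061 ]
 [ 0.5313 -0.2515  0.2889]
 [ 0.6206 -0.1114  0.0601]
 [ 0.616  -0.1016  0.061 ]]
yaw 23.157397811836727
660 [ 0.63030053 -0.13433344  0.05961592] 22.705536976343115
```

Run:
```python
from h import *
z=tilt(30);H=np.array([.630,-.131,.055]);G=H+.019*z;R=robot.read_tcp_rot()
robot.servo_line(G,speed=.12);print(robot.read_force())
robot.move_gripper(0);w=robot.read_grip_width();f0=np.array(robot.read_force());print("w",w,f0,robot.read_finger_force())
p0=robot.read_position()
robot.servo_line(p0-.125*RX,speed=.1);print((robot.read_force()-f0)@RX)
x=.125
while x<.185:
    x+=.004;robot.servo_line(p0-x*RX,speed=.06);f=(robot.read_force()-f0)@RX
    print(round(x,3),f.round(1),round((p0-robot.read_position())@RX,4),robot.read_grip_width().__round__(3))
    if abs(f)>25: break
print(robot.read_t())
```

```text
[-0.62172162  0.62868394  0.26843096]
w 0.004156381005649914 [ 0.18506995  0.65890239 -0.33419597] 0.0
-0.8815732659384106
0.129 0.4 0.129 0.004
0.133 1.0 0.1332 0.002
0.137 -1.3 0.1372 0.002
0.141 -1.1 0.1412 0.003
0.145 -0.3 0.1452 0.004
0.149 -0.5 0.1492 0.002
0.153 -0.4 0.1532 0.004
0.157 0.1 0.1572 0.008
0.161 -0.2 0.1612 0.002
0.165 -0.2 0.1652 0.003
0.169 -0.1 0.1692 0.004
0.173 -0.8 0.1732 0.004
0.177 -0.7 0.1772 0.005
0.181 -0.5 0.1812 0.005
0.185 0.0 0.1852 0.007
10.0417
```

Run:
```python
from h import *
T=tool();print(T.round(3))
p,d=robot.grab_frame("wrist");np.savez("w2.npz",p=p,d=d,T=T)
q,d2=robot.grab_frame("side");np.savez("s2.npz",p=q,d=d2)
cv2.imwrite("pics/w2.png",cv2.resize(np.hstack([p,q])[:,:,::-1],None,fx=.78,fy=.78))
```

```text
[[ 0.386 -0.799  0.461  0.468]
 [-0.923 -0.334  0.193 -0.199]
 [-0.    -0.5   -0.866  0.038]
 [ 0.     0.     0.     1.   ]]
```

View pics/w2.png

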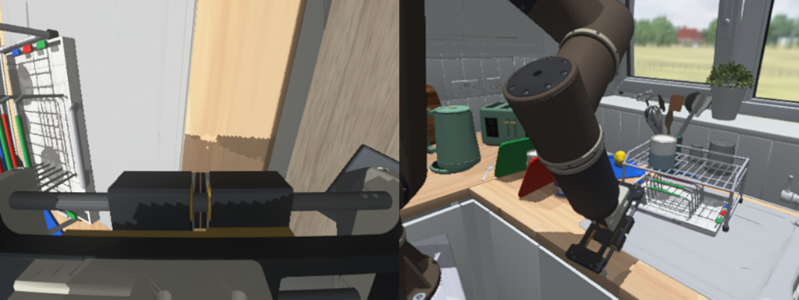

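The pull missed: the fingers are shut and empty, and the tray has not come out. I'll measure where the handle is now.

Run:
```python
from h import *
for n,cn in(("w1","wrist"),("w2","wrist"),("s2","side"),("side0","side")):
    z=np.load(n+".npz");c=cam(cn,z["T"] if "T" in z else None);W=cloud(c,z["d"])
    rel=W-np.array([.630,-.131,0]);x=rel@RX;y=rel@RY
    m=(abs(y)<.06)&(x>-.2)&(x<.04)&(W[...,2]>.045)&(W[...,2]<.075)&(z["d"]>0)
    for lo in(-.05,-.025,0,.025):
        k=m&(y>lo)&(y<lo+.025);
        if k.sum(): print(n,lo,k.sum(),np.median(x[k]).round(4),np.percentile(x[k],[10,90]).round(4),np.median(W[...,2][k]).round(4))
    for col in("green","red"):
        mm=mask(z["p"],col)&(z["d"]>0)&(W[...,2]<.045)&(W[...,2]>.02)&(abs(y)>.12)&(abs(y)<.17)&(x>0)&(x<.3)
        if mm.sum(): print("  tab",col,mm.sum(),x[mm].mean().round(4),np.unique(np.sign(y[mm])))
```

```text
w1 -0.05 267 -0.0016 [-0.0042  0.0031] 0.0597
w1 -0.025 241 -0.0018 [-0.0041  0.0025] 0.0598
w1 0 224 -0.002 [-0.0042  0.0026] 0.0597
w1 0.025 202 -0.0021 [-0.0043  0.0022] 0.0597
  tab green 127 0.1044 [-1.]
  tab red 115 0.1545 [-1.]
w2 -0.05 287 -0.0033 [-0.0047  0.0001] 0.0582
w2 -0.025 370 -0.0039 [-0.1956 -0.0005] 0.0595
w2 0 259 -0.0036 [-0.005  -0.0003] 0.0584
w2 0.025 224 -0.0036 [-0.005  -0.0001] 0.0584
  tab green 137 0.1033 [-1.  1.]
  tab red 91 0.1532 [-1.]
s2 -0.05 58 -0.004 [-0.0055  0.0003] 0.0588
s2 -0.025 64 -0.0037 [-0.1894 -0.0004] 0.0595
s2 0 53 -0.0038 [-0.0057  0.0002] 0.0593
s2 0.025 51 -0.0034 [-0.0056 -0.0001] 0.0596
  tab green 25 0.1025 [-1.]
  tab red 28 0.1527 [-1.]
side0 -0.05 57 -0.0035 [-0.0057 -0.0001] 0.0588
side0 -0.025 56 -0.0042 [-0.0063  0.0002] 0.0594
side0 0 53 -0.0036 [-0.0056  0.0004] 0.0591
side0 0.025 53 -0.0034 [-0.0056 -0.0001] 0.0589
  tab green 43 0.1027 [-1.  1.]
  tab red 43 0.1538 [-1.  1.]
```

Run:
```python
from h import *
for n in("w1","w2"):
    z=np.load(n+".npz");c=cam("wrist",np.eye(4));W=cloud(c,z["d"])
    for r in(225,240,255,270,290): print(n,r,[tuple((W[r,u]*1000).round(0).astype(int)) for u in(100,180,210,245,257,270,300,330,400)])
z=np.load("s2.npz");c=cam("side");print(proj(c,np.array([[.468,-.199,.038]])))
cv2.imwrite("pics/s2c.png",cv2.resize(z["p"][200:360,200:360,::-1],None,fx=3.7,fy=3.7,interpolation=cv2.INTER_CUBIC))
```

```text
w1 225 [(np.int64(38), np.int64(-52), np.int64(-107)), (np.int64(36), np.int64(-26), np.int64(-104)), (np.int64(10), np.int64(-27), np.int64(-42)), (np.int64(-53), np.int64(-14), np.int64(111)), (np.int64(-40), np.int64(1), np.int64(78)), (np.int64(-64), np.int64(18), np.int64(135)), (np.int64(10), np.int64(26), np.int64(-41)), (np.int64(36), np.int64(26), np.int64(-102)), (np.int64(38), np.int64(48), np.int64(-108))]
w1 240 [(np.int64(38), np.int64(-45), np.int64(-119)), (np.int64(34), np.int64(-25), np.int64(-110)), (np.int64(9), np.int64(-25), np.int64(-58)), (np.int64(-93), np.int64(-16), np.int64(151)), (np.int64(-88), np.int64(1), np.int64(142)), (np.int64(-85), np.int64(18), np.int64(135)), (np.int64(9), np.int64(23), np.int64(-59)), (np.int64(32), np.int64(25), np.int64(-106)), (np.int64(38), np.int64(42), np.int64(-119))]
w1 255 [(np.int64(34), np.int64(-45), np.int64(-121)), (np.int64(30), np.int64(-24), np.int64(-113)), (np.int64(30), np.int64(-15), np.int64(-112)), (np.int64(31), np.int64(-3), np.int64(-114)), (np.int64(31), np.int64(0), np.int64(-114)), (np.int64(30), np
[... 2470 characters left out ...]
np.int64(-118)), (np.int64(26), np.int64(0), np.int64(-114)), (np.int64(28), np.int64(4), np.int64(-118)), (np.int64(29), np.int64(13), np.int64(-120)), (np.int64(30), np.int64(21), np.int64(-121)), (np.int64(25), np.int64(47), np.int64(-114))]
w2 290 [(np.int64(-213), np.int64(-269), np.int64(200)), (np.int64(22), np.int64(-23), np.int64(-120)), (np.int64(23), np.int64(-14), np.int64(-121)), (np.int64(14), np.int64(-4), np.int64(-108)), (np.int64(-9), np.int64(0), np.int64(-77)), (np.int64(23), np.int64(4), np.int64(-121)), (np.int64(24), np.int64(13), np.int64(-122)), (np.int64(23), np.int64(22), np.int64(-120)), (np.int64(-617), np.int64(596), np.int64(755))]
[[284.45049476 323.72309105]]
```

View pics/s2c.png

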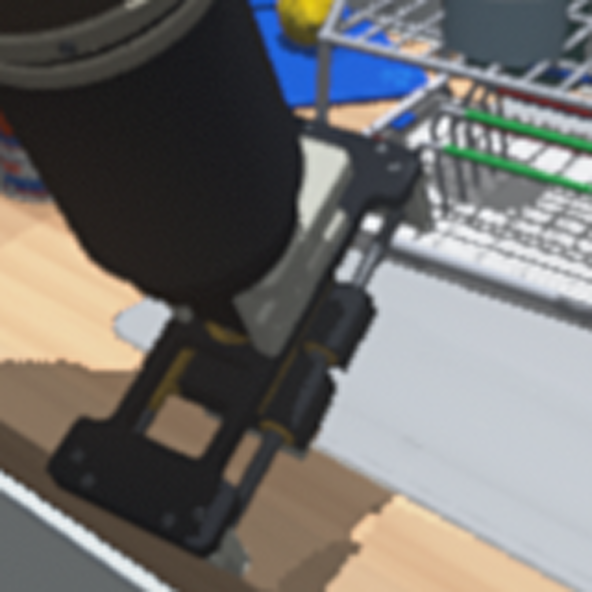

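The fingertips look shorter than the nominal TCP, which would explain the miss. I'll measure this in the wrist depth.

Run:
```python
from h import *
for n in("w1","w2"):
    z=np.load(n+".npz");c=cam("wrist",np.eye(4));W=cloud(c,z["d"])
    m=(z["d"]>0)&(abs(W[...,0])<.02)&(abs(W[...,1])<.07)&(W[...,2]<.02)&(W[...,2]>-.105)
    w=W[m]*1000;print(n,m.sum())
    for lo in range(-105,20,8):
        k=(w[:,2]>=lo)&(w[:,2]<lo+8)
        if k.sum()>2: print(lo,k.sum(),"x",np.percentile(w[k,0],[2,98]).round(1),"|y|",np.percentile(abs(w[k,1]),[2,98]).round(1))
    vv,uu=np.nonzero(m&(W[...,2]>-.06));print("px",uu.min(),uu.max(),vv.min(),vv.max(),"zmax",np.percentile(w[:,2],[98,100]))
    for u in(204,210,216,257): print(u,[(r,(W[r,u]*1000).round(0).tolist()) for r in range(200,236,5)])
```

```text
w1 3026
-105 276 x [ 4.6 17.8] |y| [25.1 26.4]
-97 249 x [-0.9 13.2] |y| [25.1 26.4]
-89 212 x [-7.   7.6] |y| [25.1 26.2]
-81 464 x [-10.3   1.5] |y| [21.9 26.2]
-73 240 x [-9.3 11.2] |y| [21.8 35.2]
-65 400 x [-9.  11.1] |y| [21.9 37.4]
-57 461 x [ 3.2 11.1] |y| [21.9 37.7]
-49 393 x [-0.9 11.1] |y| [21.9 37.4]
-41 295 x [-4.1 11. ] |y| [21.8 37.3]
-33 36 x [-7.8  9.5] |y| [21.9 25.4]
px 185 328 221 273 zmax [-34.50564858 -30.66744845]
204 [(200, [-42.0, -74.0, 175.0]), (205, [-50.0, -75.0, 176.0]), (210, [-58.0, -75.0, 176.0]), (215, [-66.0, -76.0, 177.0]), (220, [-73.0, -76.0, 175.0]), (225, [11.0, -31.0, -43.0]), (230, [11.0, -29.0, -50.0]), (235, [10.0, -28.0, -55.0])]
210 [(200, [-41.0, -65.0, 169.0]), (205, [-48.0, -65.0, 169.0]), (210, [-55.0, -65.0, 169.0]), (215, [-63.0, -66.0, 169.0]), (220, [-71.0, -66.0, 170.0]), (225, [10.0, -27.0, -42.0]), (230, [11.0, -26.0, -50.0]), (235, [7.0, -26.0, -49.0])]
216 [(200, [-38.0, -55.0, 163.0]), (205, [-46.0, -56.0, 165.0]), (210, [-54.0, -56.0, 165.0]), (215, [-61.0, -57.0, 164.0]), (220, [-69.0, -57.0, 166.0]), (225, [9.0, -24.0, -
[... 972 characters left out ...]
]
210 [(200, [-9.0, -47.0, 70.0]), (205, [-15.0, -47.0, 70.0]), (210, [-20.0, -47.0, 70.0]), (215, [-25.0, -47.0, 69.0]), (220, [38.0, -16.0, -104.0]), (225, [38.0, -15.0, -107.0]), (230, [38.0, -14.0, -112.0]), (235, [38.0, -14.0, -115.0])]
216 [(200, [-8.0, -40.0, 66.0]), (205, [-13.0, -40.0, 66.0]), (210, [-19.0, -41.0, 67.0]), (215, [-24.0, -41.0, 66.0]), (220, [38.0, -14.0, -103.0]), (225, [38.0, -13.0, -108.0]), (230, [38.0, -12.0, -112.0]), (235, [38.0, -12.0, -115.0])]
257 [(200, [-1.0, 1.0, 45.0]), (205, [-6.0, 1.0, 46.0]), (210, [-11.0, 1.0, 45.0]), (215, [-16.0, 1.0, 44.0]), (220, [-22.0, 1.0, 47.0]), (225, [-26.0, 1.0, 45.0]), (230, [-31.0, 1.0, 45.0]), (235, [-36.0, 1.0, 45.0])]
```

The real fingertips are about 34 mm short of the reported TCP: the finger surfaces end at tool z ≈ -0.034, while the camera frame agrees with the side camera. So the grasp point is at tool z = -0.053. I'll repeat the grip with that correction.

```bash
echo 'GP=.053  # grasp point behind reported TCP, measured' >> h.py
python3 - <<'E'
from h import *
z=tilt(30);H=np.array([.6285,-.1315,.055]);G=H+GP*z
robot.move_gripper(.5)
robot.servo_line(G-.09*z,speed=.25)
robot.servo_line(G,speed=.12);f0=np.array(robot.read_force());print(f0)
robot.move_gripper(0);w=robot.read_grip_width();print("w",w,robot.read_force(),robot.read_finger_force())
if w<.06: raise SystemExit("missed")
p0=robot.read_position();f0=np.array(robot.read_force())
robot.servo_line(p0-.13*RX,speed=.1);print((robot.read_force()-f0)@RX)
x=.13
while x<.175:
    x+=.004;robot.servo_line(p0-x*RX,speed=.06);f=(robot.read_force()-f0)@RX
    print(round(x,3),f.round(1),round((p0-robot.read_position())@RX,4),round(robot.read_grip_width(),3))
    if abs(f)>20: break
print(robot.read_t())
E
```

```text
[-0.75044983 -1.78658404 -0.57066836]
w 0.10275040114860948 [1.47894773 2.17110573 5.23052136] 30.001078248023987
0.6474944202623024
0.134 1.3 0.1339 0.107
0.138 3.1 0.1379 0.102
0.142 22.0 0.1383 0.1
15.5833
```

Run:
```python
from h import *
z=tilt(30);robot.move_gripper(.35);p=robot.read_position();robot.servo_line(p-.1*z,speed=.25)
Hn=np.array([.6285,-.1315,.055])-.138*RX;z=tilt(24);Rv=ori(z,-RX)
if Rv[:,0]@robot.read_tcp_rot()[:,0]<0: Rv=ori(z,RX)
t=Hn+.13*RX-.2*z;t[2]=max(t[2],.2);robot.goto(t,Rv)
T=tool();p,d=robot.grab_frame("wrist");np.savez("w3.npz",p=p,d=d,T=T)
q,d2=robot.grab_frame("side");np.savez("s3.npz",p=q,d=d2)
cv2.imwrite("pics/w3.png",cv2.resize(np.hstack([p,q])[:,:,::-1],None,fx=.78,fy=.78));print(robot.read_t(),t)
c=cam("wrist",T);W=cloud(c,d);W2=cloud(cam("side"),d2)
for nm,P,D,WW in(("w",p,d,W),("s",q,d2,W2)):
    rel=WW-Hn;x=rel@RX;y=rel@RY
    for col in("green","red"):
        m=mask(P,col)&(D>0)&(x>-.05)&(x<.3)&(abs(y)<.17)
        tab=m&(WW[...,2]<.045)&(abs(y)>.12);mo=m&(WW[...,2]>.06)&(abs(y)<.08)
        for s in(1,-1):
            k=tab&(y*s>0);
            if k.sum(): print(nm,col,"tab",s,k.sum(),[a[k].mean().round(4) for a in(x,y,WW[...,2])])
        if mo.sum():
            n,l,st,_=cv2.connectedComponentsWithStats(mo.astype(np.uint8))
            for i in range(1,n):
                k=l==i
                if st[i,4]>25: print(nm,col,"mouth",st[i],[np.percentile(a[k],[2,50,98]).round(4) for a in(x,y,WW[...,2])], "slope",np.polyfit(y[k],x[k],1).round(4))
```

```text
17.55 [ 0.54607369 -0.16597967  0.23770909]
w green tab -1 76 [np.float64(0.1089), np.float64(-0.1439), np.float64(0.0341)]
w green mouth [267 141   3  21  57] [array([0.0887, 0.0902, 0.0916]), array([-0.0427, -0.0299, -0.0191]), array([0.1087, 0.11  , 0.1114])] slope [-0.0255  0.0894]
w green mouth [293 141   3  22  52] [array([0.0603, 0.0617, 0.0633]), array([-0.0429, -0.0276, -0.0178]), array([0.0957, 0.0973, 0.0987])] slope [-0.0434  0.0606]
w red tab 1 22 [np.float64(0.1608), np.float64(0.1433), np.float64(0.0331)]
w red tab -1 109 [np.float64(0.1564), np.float64(-0.1429), np.float64(0.0339)]
w red mouth [230 139   5  70 235] [array([0.1377, 0.1393, 0.1416]), array([-0.0422,  0.0018,  0.0456]), array([0.1071, 0.1095, 0.1111])] slope [-0.      0.1394]
w red mouth [254 139   5  70 238] [array([0.1097, 0.1114, 0.1142]), array([-0.0422, -0.0064,  0.0449]), array([0.0949, 0.0971, 0.099 ])] slope [-0.0091  0.1116]
s green tab 1 10 [np.float64(0.1099), np.float64(0.1447), np.float64(0.0341)]
s green tab -1 35 [np.float64(0.1044), np.float64(-0.146), np.float64(0.0348)]
s red tab 1 27 [np.float64(0.1556), np.float64(0.146), np.float64(0.0337)]
s red tab -1 38 [np.float64(0.154), np.float64(-0.1461), np.float64(0.0347)]
s red mouth [309 244  41  14  73] [array([0.1358, 0.1381, 0.1405]), array([-0.0436, -0.0014,  0.0441]), array([0.1072, 0.1094, 0.1113])] slope [0.0097 0.138 ]
```

View pics/w3.png

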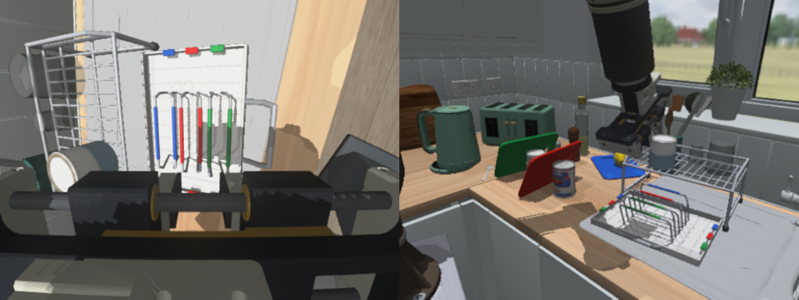

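The combined view shows the tray fully out, with the three colour-marked slots clear of the deck. Both boards are still leaning where they were. The red mouth bars are at wrist pixels (230–236 and 254–262, 139–209). The mouth bars and side tabs agree on the slot axis, so I'll grasp the red board.

```bash
cat >> h.py <<'E'
HN=np.array([.6285,-.1315,0])-.138*RX
ZS=-tilt(24)
SLOT={"red":HN+.1655*RX+.0007*RY+.0124*UZ,"green":HN+.116*RX+.0007*RY+.0124*UZ}
BP={"red":((-.335,.823,.459),.0733,-.5455),"green":((-.151,.8745,.461),.3296,-.527)}
def bpose(col):
    N,off,mid=BP[col];N=np.array(N)/np.linalg.norm(N)
    Y=np.array([-N[1],N[0],0]);Y/=np.linalg.norm(Y);Z=np.cross(N,Y);Z*=np.sign(Z[2])
    C=np.linalg.solve(np.stack([N,Y,UZ]),[off,mid,.0815]);return C,N,Y,Z
GD=.075
def grasp_pose(col,s):
    C,N,Y,Z=bpose(col);return C+(GD-GP)*Z,ori(-Z,s*N),Z
def place_pose(col,s,up=0.):  # TCP pose with board home +up along the slot
    return SLOT[col]+(.0905+GD-GP+up)*ZS,ori(-ZS,s*RX)
E
cat > ikc.py <<'E'
from h import *
import sys
col=sys.argv[1];print(bpose(col)[0].round(4))
for s in(1,-1):
    P,R,Z=grasp_pose(col,s);a=[robot.ik(P-0*Z+.09*Z,R),robot.ik(P,R)]
    for t in(1,-1):
        Q,S=place_pose(col,t);I=np.array([.5,.05,.40])
        b=[robot.ik(I,S),robot.ik(Q+.13*ZS,S),robot.ik(Q,S)]
        print(s,t,[None if q is None else np.round(q).astype(int).tolist() for q in a+b])
E
python3 ikc.py red; python3 ikc.py green; python3 -c "
from h import *
print(robot.read_qpos().round(0))"
```

```text
[0.49   0.2431 0.0815]
1 1 [[19, 14, -5, -28, -75, -78], [23, 18, -11, -31, -65, -77], [31, -17, -18, 4, -65, 171], [-5, 0, -18, -14, -51, -145], [-2, 10, -23, -17, -36, -143]]
1 -1 [[19, 14, -5, -28, -75, -78], [23, 18, -11, -31, -65, -77], [31, -17, -18, 4, -65, -9], [-5, 0, -18, -14, -51, 35], [-2, 10, -23, -17, -36, 37]]
-1 1 [[19, 14, -5, -28, -75, 102], [23, 18, -11, -31, -65, 103], [31, -17, -18, 4, -65, 171], [-5, 0, -18, -14, -51, -145], [-2, 10, -23, -17, -36, -143]]
-1 -1 [[19, 14, -5, -28, -75, 102], [23, 18, -11, -31, -65, 103], [31, -17, -18, 4, -65, -9], [-5, 0, -18, -14, -51, 35], [-2, 10, -23, -17, -36, 37]]
[0.4633 0.414  0.0815]
1 1 [[38, 10, -10, -28, -59, -105], [41, 16, -14, -31, -50, -103], [31, -17, -18, 4, -65, 171], [-9, -3, -21, -15, -52, -141], [-5, 7, -26, -19, -37, -139]]
1 -1 [[38, 10, -10, -28, -59, -105], [41, 16, -14, -31, -50, -103], [31, -17, -18, 4, -65, -9], [-9, -3, -21, -15, -52, 39], [-5, 7, -26, -19, -37, 41]]
-1 1 [[38, 10, -10, -28, -59, 75], [41, 16, -14, -31, -50, 77], [31, -17, -18, 4, -65, 171], [-9, -3, -21, -15, -52, -141], [-5, 7, -26, -19, -37, -139]]
-1 -1 [[38, 10, -10, -28, -59, 75], [41, 16, -14, -31, -50, 77], [31, -17, -18, 4, -65, -9], [-9, -3, -21, -15, -52, 39], [-5, 7, -26, -19, -37, 41]]
[ -6.  -1. -19. -15. -52.  36.]
```

```bash
cat > pre.py <<'E'
from h import *
import sys
col=sys.argv[1];C,N,Y,Z=bpose(col);P,R,_=grasp_pose(col,-1)
robot.move_gripper(.5);robot.goto(P+.1*Z,R);T=tool()
p,d=robot.grab_frame("wrist");np.savez(f"w_{col}.npz",p=p,d=d,T=T)
B,m=board("wrist",col,T,p,d);r=(B-C)
print(robot.read_t(),len(B),"N",np.percentile(r@N,[2,25,50,75,98]).round(4),"Y",np.percentile(r@Y,[.3,99.7]).round(4),"Z",np.percentile(r@Z,[.5,99.5]).round(4))
t=r[(r@Z>.083)];print("top edge N",np.percentile(t@N,[2,50,98]).round(4),len(t)); a=t@Y
for lo in(-.1,-.03,.04): k=(a>lo)&(a<lo+.06); print(lo,k.sum(),np.percentile(t[k]@N,[5,50,95]).round(4) if k.sum() else '')
E
python3 pre.py red
```

```text
19.4167 1684 N [-0.0033 -0.0017  0.      0.0017  0.0034] Y [-0.1285  0.0402] Z [0.0789 0.0896]
top edge N [-0.0033  0.      0.0034] 1635
-0.1 690 [-0.0033 -0.      0.0032]
-0.03 469 [-0.0026  0.0001  0.0028]
0.04 7 [-0.0026  0.0001  0.0026]
```

```bash
sed -i 's/-.5455/-.549/' h.py
cat > pick.py <<'E'
from h import *
import sys
col=sys.argv[1];P,R,Z=grasp_pose(col,-1);Q,S=place_pose(col,-1)
robot.servo_line(P,ori=R,speed=.12);print("at",robot.read_force())
robot.move_gripper(0);print("w",robot.read_grip_width()*88,"mm",robot.read_finger_force())
if robot.read_grip_width()*88<7: raise SystemExit("missed")
robot.servo_line(P+.27*UZ,speed=.25)
I=np.array([.5,.05 if col=="red" else .02,.40]);robot.goto(I,S)
A=Q+.16*ZS;robot.servo_line(Q+.19*ZS,speed=.25)
print("t",robot.read_t(),robot.read_grip_width()*88,robot.read_force())
p,d=robot.grab_frame("side");np.savez(f"sp_{col}.npz",p=p,d=d);cv2.imwrite(f"pics/sp_{col}.png",p[:,:,::-1])
B,m=board("side",col,p=p,d=d)
c=SLOT[col]+(.0905+.19)*ZS;xs=np.cross(RY,ZS);r=B-c
print("xs",xs.round(2),"board rel expected: x",np.percentile(r@xs,[2,50,98]).round(4),"y",np.percentile(r@RY,[.5,99.5]).round(4),"z",np.percentile(r@ZS,[.5,99.5]).round(4))
E
python3 pick.py red
```

```text
at [ 0.4992718  -0.60927373 -0.50534569]
w 9.871367602553644 mm 29.999902993440628
t 24.9167 9.953354146074295 [ 0.06968217  0.49883879 -4.72429389]
xs [0.84 0.35 0.41] board rel expected: x [-0.0065 -0.0048 -0.0006] y [-0.1292  0.1056] z [-0.0791  0.0894]
```

Run:
```python
from h import *
z=np.load("sp_red.npz");p,d=z["p"],z["d"];c=cam("side");m=mask(p,"red")&(d>0);W=cloud(c,d)
r=W-(SLOT["red"]+(.2805)*ZS);xs=np.cross(RY,ZS);m&=(abs(r@xs)<.015)&(abs(r@RY)<.2)
for lo in np.arange(-.09,.09,.02):
    k=m&(r@ZS>lo)&(r@ZS<lo+.02);print(lo.round(2),k.sum(),(np.sort((r@RY)[k])[[0,2,-3,-1]]).round(4))
```

```text
-0.09 352 [-0.1257 -0.0933  0.1034  0.1071]
-0.07 719 [-0.1297 -0.1291  0.1102  0.111 ]
-0.05 774 [-0.1296 -0.1292  0.1104  0.1112]
-0.03 446 [-0.1294 -0.1293  0.1111  0.1117]
-0.01 252 [-0.1303 -0.1301  0.1085  0.1109]
0.01 157 [-0.1304 -0.1303  0.1028  0.106 ]
0.03 205 [-0.1304 -0.1303 -0.034   0.0983]
0.05 322 [-0.1304 -0.1303 -0.049  -0.0149]
0.07 568 [-0.1286 -0.128  -0.0117 -0.0088]
```

View pics/sp_red.png

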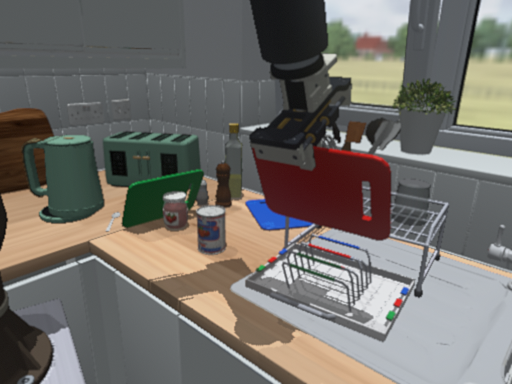

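The red board is held square and upright over the tray (255–390, 145–237), about 7 mm off centre along its length. I'll correct for that and lower it.

```bash
cat > place.py <<'E'
from h import *
import sys
col=sys.argv[1];dy=float(sys.argv[2]);Q,S=place_pose(col,-1);Q=Q+dy*RY
robot.servo_line(Q+.115*ZS,ori=S,speed=.2);f0=np.array(robot.read_force());ok=True
u=.115
while u>-.012:
    du=.02 if u>.025 else .0025;u-=du
    robot.servo_line(Q+u*ZS,speed=.1 if du>.01 else .03);f=robot.read_force()-f0
    if u<.03 or np.linalg.norm(f)>2: print(round(u,4),"x",(f@np.cross(RY,ZS)).round(1),"z",(f@ZS).round(1))
    if np.linalg.norm(f)>(12 if du>.01 else 6): break
print("t",robot.read_t(),robot.read_grip_width()*88)
E
python3 place.py red .007
```

```text
0.015 x 0.2 z 0.3
0.0125 x 0.7 z -0.5
0.01 x 0.4 z -0.2
0.0075 x -0.3 z -0.5
0.005 x -0.9 z -0.1
0.0025 x -0.8 z -0.8
-0.0 x 0.8 z -0.9
-0.0025 x 2.7 z 8.1
t 28.9917 9.815920809477378
```

```bash
cat > rel.py <<'E'
from h import *
import sys
col=sys.argv[1]
robot.move_gripper(.28);p=robot.read_position();robot.servo_line(p+.15*ZS,speed=.25)
p,d=robot.grab_frame("side");np.savez(f"sr_{col}.npz",p=p,d=d);cv2.imwrite(f"pics/sr_{col}.png",p[:,:,::-1])
W=cloud(cam("side"),d);r=W-(SLOT[col]+.0905*ZS);xs=np.cross(RY,ZS);m=mask(p,col)&(d>0)&(abs(r@xs)<.02)&(abs(r@RY)<.16)&(abs(r@ZS)<.11)
for lo in(-.08,-.04,0.,.03,.06):
    k=m&(r@ZS>lo)&(r@ZS<lo+.03);print(lo,k.sum(),"y",np.percentile((r@RY)[k],[1,99]).round(4),"x",np.percentile((r@xs)[k],[10,50,90]).round(4))
print("ztop",np.percentile((r@ZS)[m],99.5),robot.read_t())
E
python3 rel.py red; python3 pre.py green
```

```text
-0.08 201 y [-0.1507  0.1508] x [-0.0042 -0.0024  0.0053]
-0.04 352 y [-0.0953  0.1136] x [-0.0051 -0.004  -0.003 ]
0.0 451 y [-0.0979  0.0886] x [-0.0063 -0.0053 -0.0043]
0.03 620 y [-0.1221  0.0914] x [-0.0073 -0.0063 -0.0053]
0.06 910 y [-0.1203  0.1106] x [-0.0081 -0.0066 -0.0035]
ztop 0.08845111470119019 30.325
32.8 38 N [0.0014 0.0014 0.0022 0.003  0.003 ] Y [-0.1243 -0.1149] Z [0.0833 0.0875]
top edge N [0.0014 0.0022 0.003 ] 38
-0.1 0 
-0.03 0 
0.04 0
```

Run:
```python
from h import *
z=np.load("w_green.npz");C,N,Y,Z=bpose("green");W=cloud(cam("wrist",z["T"]),z["d"]);r=W-C
m=(z["d"]>0)&(abs(r@N)<.012)&(r@Z>.07)&(r@Z<.1)&(abs(r@Y)<.16)
hsv=cv2.cvtColor(z["p"],cv2.COLOR_RGB2HSV);print(m.sum(),np.percentile(hsv[m],[5,50,95],axis=0).astype(int).tolist())
m&=(hsv[...,0]>40)&(hsv[...,0]<90);a=r@Y
print("Y",np.percentile(a[m],[.3,99.7]).round(4),"Z",np.percentile((r@Z)[m],[1,50,99]).round(4))
for lo in(-.15,-.1,-.05,0,.05):
    k=m&(a>lo)&(a<lo+.05);print(lo,k.sum(),np.percentile((r@N)[k],[3,50,97]).round(4) if k.sum() else "")
```

```text
2719 [[24, 88, 93], [57, 117, 131], [66, 155, 235]]
Y [-0.1331  0.0965] Z [0.0772 0.0867 0.0887]
-0.15 469 [-0.0032  0.0007  0.0046]
-0.1 693 [-0.0033  0.0007  0.0048]
-0.05 574 [-0.0035  0.      0.0043]
0 411 [-0.0036  0.0009  0.0045]
0.05 191 [-0.0028  0.001   0.004 ]
```

```bash
sed -i 's/-.527)/-.536)/' h.py; python3 pick.py green;  python3 - <<'E'
from h import *
z=np.load("sp_green.npz");p,d=z["p"],z["d"];c=cam("side");W=cloud(c,d)
h=cv2.cvtColor(p,cv2.COLOR_RGB2HSV)[...,0]
r=W-(SLOT["green"]+(.2805)*ZS);xs=np.cross(RY,ZS);m=(h>45)&(h<85)&(d>0)&(abs(r@xs)<.012)&(abs(r@RY)<.2)
for lo in np.arange(-.09,.09,.03):
    k=m&(r@ZS>lo)&(r@ZS<lo+.03);print(lo.round(2),k.sum(),(np.sort((r@RY)[k])[[0,2,-3,-1]]).round(4) if k.sum()>5 else "")
E
```

```text
at [ 0.95469328  0.82880038 -0.1321975 ]
w 10.061952244240947 mm 29.995990880706813
t 38.15 9.699015935953904 [ 0.48866989  0.52424713 -5.14943867]
xs [0.84 0.35 0.41] board rel expected: x [-0.006  -0.0046 -0.002 ] y [-0.1228  0.0463] z [-0.0793  0.088 ]
-0.09 1213 [-0.1288 -0.1287  0.1129  0.1136]
-0.06 1543 [-0.1293 -0.1291  0.1132  0.1147]
-0.03 1616 [-0.1296 -0.1293  0.1157  0.1186]
0.0 1774 [-0.1298 -0.1295  0.1171  0.1176]
0.03 1510 [-0.1297 -0.1294  0.1171  0.1183]
0.06 1418 [-0.1291 -0.129  -0.0075 -0.0047]
```

```bash
python3 place.py green .005
```

```text
0.035 x 2.8 z -1.4
0.015 x 3.0 z -0.9
0.0125 x 3.0 z -3.3
0.01 x 2.7 z -1.6
0.0075 x 2.9 z -2.3
0.005 x 4.0 z -2.4
0.0025 x 3.8 z -3.0
-0.0 x 3.9 z 5.1
t 41.975 9.881531928895745
```

```bash
python3 rel.py green
python3 - <<'E'
from h import *
z=np.load("s3.npz");w=np.load("sr_green.npz");c=cam("side");W=cloud(c,w["d"]);p=w["p"]
rel=W-HN;x=rel@RX;y=rel@RY
for col in("green","red","blue"):
    m=mask(p,col)&(w["d"]>0)&(W[...,2]<.045)&(W[...,2]>.025)&(abs(y)>.13)&(abs(y)<.16)&(x>0)&(x<.3);print(col,m.sum(),x[m].mean().round(4))
r=W-(SLOT["red"]+.0905*ZS);xs=np.cross(RY,ZS);m=mask(p,"red")&(abs(r@xs)<.02)&(abs(r@RY)<.16)&(abs(r@ZS)<.11);print("red top",np.percentile((r@ZS)[m],99.5).round(4),"y",np.percentile((r@RY)[m],[1,99]).round(4))
E
```

```text
-0.08 52 y [-0.1509  0.1473] x [-0.006   0.0016  0.0103]
-0.04 19 y [-0.0954 -0.0016] x [-0.0054 -0.0039 -0.0008]
0.0 238 y [-0.078   0.0388] x [-0.0137 -0.0055 -0.0038]
0.03 74 y [-0.07    0.0042] x [-0.0056 -0.0045 -0.0034]
0.06 405 y [-0.1201  0.1053] x [-0.0038 -0.0015  0.0019]
ztop 0.08992215688522094 43.3083
green 52 0.1082
red 37 0.1578
blue 31 0.2078
red top 0.0888 y [-0.1493  0.1108]
```

View pics/sr_green.png

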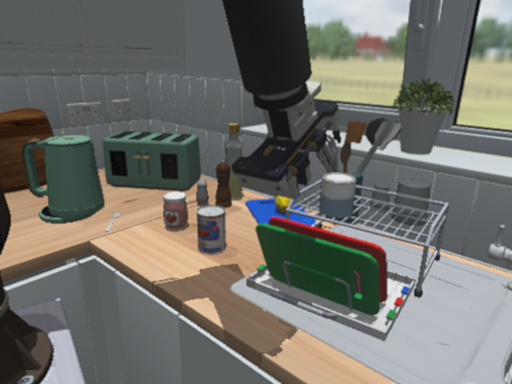

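Both boards stand in their own slots (260–385, 222–310), and the tin and jar are still upright. I'll check whether the tray crept in.

Run:
```python
from h import *
for n in("s3","sp_red","sr_red","sp_green","sr_green"):
    w=np.load(n+".npz");W=cloud(cam("side"),w["d"]);rel=W-HN;x=rel@RX;y=rel@RY;o=[]
    for col in("green","red","blue"):
        m=mask(w["p"],col)&(w["d"]>0)&(W[...,2]<.045)&(W[...,2]>.028)&(y<-.13)&(y>-.16)&(x>0)&(x<.3);v,u=np.nonzero(m)
        o.append((int(m.sum()),x[m].mean().round(4),u.mean().round(1),v.mean().round(1)))
    print(n,o)
```

```text
s3 [(35, np.float64(0.1044), np.float64(390.2), np.float64(315.1)), (38, np.float64(0.154), np.float64(397.7), np.float64(302.3)), (30, np.float64(0.2034), np.float64(404.3), np.float64(290.7))]
sp_red [(35, np.float64(0.1043), np.float64(390.2), np.float64(315.1)), (39, np.float64(0.1541), np.float64(397.7), np.float64(302.2)), (30, np.float64(0.2039), np.float64(404.3), np.float64(290.7))]
sr_red [(36, np.float64(0.1072), np.float64(390.7), np.float64(314.3)), (37, np.float64(0.1573), np.float64(398.0), np.float64(301.4)), (28, np.float64(0.2068), np.float64(404.6), np.float64(290.0))]
sp_green [(36, np.float64(0.1079), np.float64(390.8), np.float64(314.2)), (37, np.float64(0.1574), np.float64(398.1), np.float64(301.4)), (28, np.float64(0.2066), np.float64(404.6), np.float64(290.0))]
sr_green [(34, np.float64(0.108), np.float64(390.8), np.float64(314.1)), (37, np.float64(0.1578), np.float64(398.2), np.float64(301.2)), (31, np.float64(0.2078), np.float64(404.8), np.float64(289.8))]
```

The tray crept in about 3.6 mm during the insertions, so I'll draw it back to its stop. Shut fingers behind the bar, with the body narrow-side to the boards, will pull it gently.

```bash
cat > hook.py <<'E'
from h import *
a=40;z=tilt(a);R=ori(z,RY);b=HN+.0036*RX+.055*UZ          # bar centre
tipR=b+.025/np.cos(np.radians(a))*RX+.018*z;P=tipR+.034*z  # real tips 18 mm past the bar
E
python3 - <<'E'
from hook import *
for q in(P-.13*z,P,P-.035*RX): 
    j=robot.ik(q,R);print(q.round(3),None if j is None else np.round(j))
print(robot.read_qpos().round(),robot.read_position())
E
```

```text
[ 0.488 -0.19   0.115] [-31.   4. -28. -49. -43.  -4.]
[ 0.565 -0.158  0.015] [-26.  18. -26. -62. -33.   8.]
[ 0.533 -0.171  0.015] [-30.  17. -27. -62. -36.  12.]
[ -9.  -5. -20. -15. -55.  38.] [ 0.50691491 -0.17564922  0.25101475]
```

Run:
```python
from hook import *
p=robot.read_position();robot.servo_line(p-.06*RX+.05*UZ,speed=.25);robot.move_gripper(0)
robot.goto(P-.13*z,R);f0=np.array(robot.read_force());robot.servo_line(P,speed=.12);print("in",robot.read_force()-f0,robot.read_t())
if np.linalg.norm(robot.read_force()-f0)<5:
    robot.servo_line(P-.010*RX,speed=.06);x=.010
    while x<.034:
        x+=.002;robot.servo_line(P-x*RX,speed=.03);f=(robot.read_force()-f0)@RX;print(round(x,3),f.round(1))
        if abs(f)>16: break
    q=robot.read_position();robot.servo_line(q+.008*RX,speed=.08);robot.servo_line(q+.008*RX-.14*z,speed=.25)
w,d=robot.grab_frame("side");np.savez("s9.npz",p=w,d=d);cv2.imwrite("pics/s9.png",w[:,:,::-1])
W=cloud(cam("side"),d);rel=W-HN;x=rel@RX;y=rel@RY
for col in("green","red","blue"):
    m=mask(w,col)&(d>0)&(W[...,2]<.045)&(W[...,2]>.028)&(y<-.13)&(y>-.16)&(x>0)&(x<.3);v,u=np.nonzero(m);print(col,x[m].mean().round(4),u.mean().round(1),v.mean().round(1))
print(robot.read_t())
```

```text
in [-0.01536795 -0.82195762 -0.34671297] 46.4333
0.012 0.6
0.014 5.0
0.016 12.0
0.018 17.4
green 0.1039 390.1 315.3
red 0.1539 397.7 302.3
blue 0.2033 404.3 290.7
48.8083
```

View pics/s9.png

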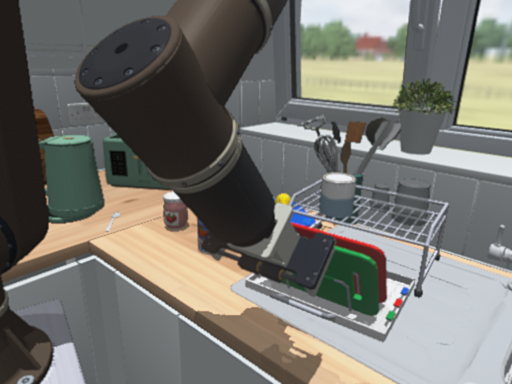

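The tray is back at its stop: the tabs are at their fully-out pixels again. Both boards are still standing in their slots and the gripper is clear, so I'll hand in.

```bash
python3 -c "
from rig import robot
import numpy as np
print(robot.read_force());print(robot.job_done(),robot.read_t())"
```

```text
[ 0.36636775  0.83853014 -0.16737188]
the job is handed in; nothing more can be done
the job is handed in; nothing more can be done
```

The job is handed in at about 49 s: the tray is out at its stop and the red and green boards stand in their own slots, each lowered to floor contact, with three notes: the real fingertips are about 34 mm short of the reported TCP, so the first handle grip closed on air (I measured this and corrected for it); placing the boards pushed the tray in about 3.6 mm, so I drew it back to its stop afterwards; and the last picture showed nothing else disturbed, though the gripper hid the tin in it.

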